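# Click the V-block into the spring-pawl dock

## Robot

A 7-joint arm with a two-finger parallel gripper is mounted at the origin on the work surface. World frame = base frame: x ahead of the robot, y to its left, z up, the work surface at z = 0. Lengths are in m, angles in degrees, forces in N, time in s.
With the tool pointing down it reaches from about 0.35 to 0.9 m from the base axis. Payload 8.1 kg.
Tool frame: the origin (TCP) lies at the very end of the fingers, on their centre line; the grasp point (between the pads) lies 19 mm behind it (grasp_offset is the distance from the TCP to the grasp point, in m); z points along the fingers, y is the line along which they close (so a half turn about z gives the same grasp; the last joint's range is limited). The gripper opens to 85 mm and grips with 20 to 120 N. Pads are 22 mm wide; open, the fingers measure 114 mm over their backs; the gripper's body (76 mm by 85 mm) begins 54 mm behind the grasp point. The pads swing forward as they close: fully open they stand 13 mm farther back than shut.
Start: joints at [68.892, 24.895, 1.432, 90.138, -0.665, 64.973, -4.303], TCP at [0.164, -0.603, 0.199] pointing down, gripper open.
Joint ranges: [-149.89, 149.89], [-25.12, 119.58], [-72.63, 75.52], [4.76, 147.25], [-75.54, 255.54], [6.69, 114.76], [-157.13, 157.13]. Speed limits (degrees/s): [127.2, 127.2, 172.46, 172.46, 180, 180, 180].

## Interface

Orientations are given as [roll, pitch, yaw] about the fixed x, y, z axes, in that order (R = Rz(yaw) Ry(pitch) Rx(roll)).
In Python, from workcell import * gives the robot as it stands.
- The arm moves only by the tool jog_arm, never from a script. Its argument "steps" is a list of rows, each an object with "translation": the shift along the tool's x, y, z in cm, a list of three; "twist": the turn, a rotation vector about the tool's x, y, z in rad, a list of three; "gripper": the opening, from -1 (shut) to 1 (fully open). In form: [{"translation": [x, y, z], "twist": [ax, ay, az], "gripper": gripper}, ...]. A call has 1 to 20 rows; each row is the pose to reach, as a shift and turn from the pose commanded when the call began, along the tool's axes at that moment; what a row does not reach only later rows make up. A row lasts 1/8 s, in which the tool goes at most 62.5 mm and 10.7 degrees, less where a joint would pass 70% of its speed; a pose out of reach is approached as far as the arm can. A call with a gripper value outside its range is refused whole. The fingers move at their own pace and stop on an object; the grip force is fixed at half the most. Time passes only in rows, so rows that repeat a pose let the fingers close. It gives the time, the measured TCP pose, the force, the opening and the grip force at its end, in the units of the state.
- state(): the state, without advancing time (a new reading comes with each control period).
- read_camera(name): name is "scene" or "top" or "wrist"; returns a dict with "frame" (384x512x3 uint8, red, green, blue), "fx", "fy", "cx", "cy" (pixels), "R" (3x3) and "t" (3): a world point X has camera coordinates R X + t; the wrist camera has in their place "T_tool_cam" (4x4, takes a point from camera to tool coordinates, whose origin is the TCP and whose axes are the flange's). Camera axes: x right, y down, z forward; pixel columns grow to the right and rows downward; lengths in m; the calibration is good to about 2 mm. A picture is of the moment at which its call begins: read the wrist's pose just before it. There is no depth.
- close_job(): hands the job in; it is judged then, once.
Trained networks look in a picture, given as the dict that the camera call returned (one of the last four; its "shot" number tells which), for a name from the list of things; names that differ only in an ending like _2 or _b are one class to them, and where a whole thing is asked for, a point or a joint stands for the part that bears it (a point fixed in the world has none). Each returns a list of dicts, best first, with "p" (0 to 1); they miss things now and then, are a little off and sometimes report something else, mostly with a low value. They report only what shows in the picture. A call takes as long as a camera call.
- spot_in(query, picture): "centre" ([x, y, z] in m, in the coordinates of the camera as it stood for that picture, good to about 4 mm: the middle of the surface that is visible of it).
The state is a dict: "t": time; "joint_positions": joint angles; "dq": joint speeds; "joint_efforts": joint torques, N m; "eef_pos": TCP position; "eef_rot": TCP orientation; "force": force on the tool from outside, world axes, zero at the start; "wrist_torque": the same for the moment, N m; "gripper_width": finger opening in m; "grasp_force": force on a finger pad.
Only numpy, scipy, OpenCV 4.12 (cv2) and the standard library are available. Lean on these libraries where they do the work, as an engineer would, in place of code of your own. Each camera call takes 0.05 s, during which the arm holds its last target. There are 200 camera calls.

## Task

Pick up the V-block (the steel block with the V groove along its top, not the stepped one) and set it down on the dock's deck at the flared open end, groove in line with the channel. Then slide it along the channel, past the sprung pawl, until it is home by the end stop and the pawl has snapped back in behind it; let go of it there. Leave the stepped block where it lies.

Things in the scene. Friction and masses are not known exactly. Their poses are not given: they have to be found in the camera images.
- vblock: Loose steel V-block, 50 mm long (x), 36 wide (y), 40 high, about 0.45 kg; a V groove 26 mm wide and 13 deep runs along x in its top. Pinch its flat upright long sides (36 mm apart) from above. Either end may lead. Origin: centre of its underside, z up. Starts groove up on the bench, to the right of the dock, in either of two places; the stepped block has the other.
- dock: Fixed plate, mm: 240 (x) by 110, 12 thick; origin under its centre at bench level. On it a channel along +x at y = 0, open above: rails 12 mm high, flared mouth x -85 (78 wide) to -45, then 48 wide to the end stop at x = +102. V-block: set down clear of the pawl with centre near x = -80; home at +77; pawl snaps in behind it from about +68. Fingertips 15 or more over the plate clear rails and pawl.
- pawl (a joint): Sprung metal finger 50 mm long, top 11 mm above the plate, in the gap of the +y rail: pivot at dock x -8, y +33, slanting to its tip at x +32, y +3 mm. Rad: 0 at rest across the channel, growing as the tip swings out to +y, at most 0.75. A block pushed to +x swings it out with a few newtons; a light spring (1 to 3 N at the tip) shuts it behind the block, which then cannot go back.
- stepblock: Bystander, leave alone: loose steel step block, 60 mm long (x) by 34 wide, four 10 mm steps rising to 40 mm at its +x end, 0.35 kg. Origin: centre of its underside. Stands on the bench 110 mm or more from the V-block, centre to centre. A loose hammer farther right and a rotary table at the far right corner (not listed) are out of the way.

How it is judged:
By the outcome, as a careful person would: the job done as asked, in the order asked, and still so for the second after the job is handed in, with the robot touching nothing.
It also fails if it takes over 67 s, if anything falls off the work surface, if the arm or the gripper's body presses on something with over 40 N, if the wrist force passes 120 N, or if a joint passes its speed limit or range.

## Working session

There is one attempt and no reset: what is moved stays moved. The work goes in short steps, Python scripts to look and compute and a tool call to move; the robot and the scene stay as the last step left them, time stands still between calls to the robot, and variables do not carry over. Pictures are saved under pics/ and viewed, at most 10 in all, crops included, and the job is handed in when it is done.

Besides the shell and the picture viewer there is one more tool, called after "Request:" as name(argument=value, ...) on one line, values as JSON. jog_arm: Moves the arm, as the interface text tells. Its arguments: {"type":"object","properties":{"steps":{"type":"array"}},"required":["steps"]}

```bash
mkdir -p pics; cat > h.py <<'E'
from workcell import *
import numpy as np, cv2
def w(c,p): return np.array(c["R"]).T@(np.array(p)-np.array(c["t"]))
def ray(c,u,v,z):
    R=np.array(c["R"]);o=-R.T@np.array(c["t"]);d=R.T@np.array([(u-c["cx"])/c["fx"],(v-c["cy"])/c["fy"],1]);return o+d*(z-o[2])/d[2]
def proj(c,X):
    q=np.array(c["R"])@np.array(X)+np.array(c["t"]);return np.array([c["fx"]*q[0]/q[2]+c["cx"],c["fy"]*q[1]/q[2]+c["cy"]])
def save(c,n): cv2.imwrite("pics/"+n,cv2.cvtColor(c["frame"],cv2.COLOR_RGB2BGR))
E
python3 - <<'E'
from h import *
s=state();print(s["eef_pos"],s["eef_rot"],s["t"])
for n in("top","scene"):
    c=read_camera(n);save(c,n+"1.png")
    for q in("vblock","stepblock","dock","pawl"):
        for d in spot_in(q,c)[:2]:print(n,q,d["p"],w(c,d["centre"]).round(3),proj(c,w(c,d["centre"])).round())
E
```

```text
[ 0.16401577 -0.60251451  0.19792667] [-1.79910431e+02  6.16878379e-03  1.52268827e+01] 0.0
top vblock 0.63 [ 0.539 -0.292  0.033] [393. 189.]
top stepblock 0.59 [ 0.558 -0.114  0.023] [301. 178.]
top dock 0.98 [0.559 0.183 0.013] [153. 176.]
top pawl 0.62 [0.57  0.202 0.029] [142. 168.]
scene vblock 0.6 [ 0.544 -0.28   0.028] [156. 157.]
scene stepblock 0.58 [ 0.569 -0.105  0.023] [203. 205.]
scene dock 0.78 [0.576 0.188 0.014] [321. 298.]
scene pawl 0.7 [0.571 0.203 0.025] [331. 299.]
```

```bash
python3 -c "
import cv2
a=cv2.imread('pics/top1.png');cv2.imwrite('pics/top1b.png',cv2.resize(a,(800,600),interpolation=cv2.INTER_CUBIC))"
```

```text
(no output)
```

View pics/top1b.png

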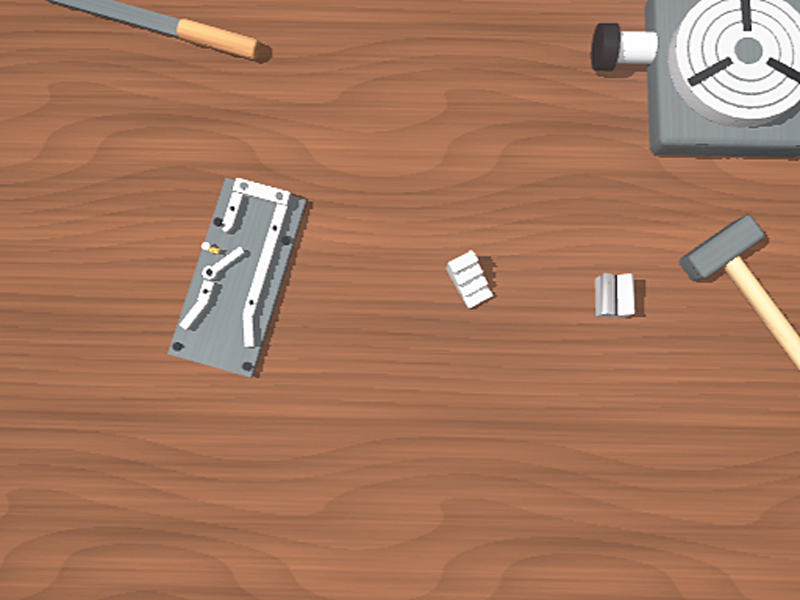

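The top view (zoomed ×1.5625) shows the V-block at (615,295) with its groove nearly along world x, and the step block at (470,278). The dock's mouth is at the bottom (215,345) and its stop at the top (265,190). The networks agree with this. Next I'll refine both poses on enlarged crops.

```bash
python3 - <<'E'
import cv2,numpy as np
a=cv2.imread('pics/top1.png')
d=cv2.resize(a[110:245,100:205],None,fx=4.4,fy=4.4,interpolation=cv2.INTER_CUBIC)
v=cv2.resize(a[168:208,373:413],None,fx=8,fy=8,interpolation=cv2.INTER_CUBIC)
o=np.zeros((594,782,3),np.uint8);o[:d.shape[0],:d.shape[1]]=d;o[:320,462:782]=v
cv2.imwrite('pics/crop1.png',o);print(d.shape)
E
```

```text
(594, 462, 3)
```

View pics/crop1.png

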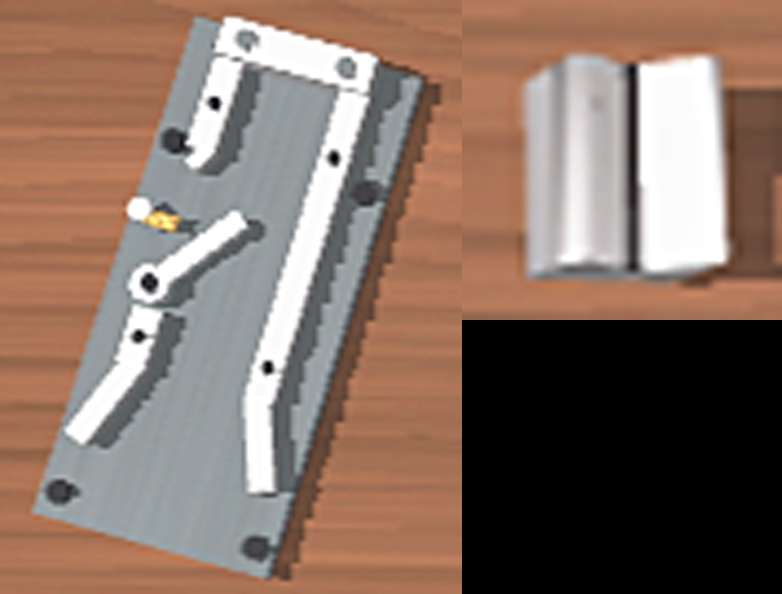

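The crop shows the plate corners at TL (196,17), TR (427,77), BR (268,578) and BL (34,512). The pawl is at rest across the channel with its tip at (240,215). The V-block spans (526–728, 57–275), with its groove line at about x=633 running almost vertically.

```bash
cat >> h.py <<'E'
def rigid(P,Q):
    P=np.array(P,float);Q=np.array(Q,float);p=P-P.mean(0);q=Q-Q.mean(0)
    a=np.arctan2((p[:,0]*q[:,1]-p[:,1]*q[:,0]).sum(),(p*q).sum());r=np.array([[np.cos(a),-np.sin(a)],[np.sin(a),np.cos(a)]])
    t=Q.mean(0)-r@P.mean(0);return np.degrees(a),t,Q-(P@r.T+t)
E
python3 - <<'E'
from h import *
c=read_camera("top")
f=lambda x,y:(100+(x+.5)/4.4-.5,110+(y+.5)/4.4-.5)
P=[(.12,.055),(.12,-.055),(-.12,-.055),(-.12,.055)]
Q=[ray(c,*f(*p),.012)[:2] for p in [(196,17),(427,77),(268,578),(34,512)]]
print(rigid(P,Q))
g=lambda x,y:(373+(x-462+.5)/8-.5,168+(y+.5)/8-.5)
for p in [(718,57),(728,262),(545,70),(633,62),(634,268)]:print(p,ray(c,*g(*p),.04).round(4),ray(c,*g(*p),.027).round(4))
print(-np.array(c["R"]).T@np.array(c["t"]))
T=np.array(read_camera("wrist")["T_tool_cam"]);print(T.round(3))
E
```

```text
(np.float64(-14.522034776607418), array([0.55877183, 0.1835431 ]), array([[-3.18088244e-04,  9.99825998e-04],
       [ 5.21285104e-04, -1.48184707e-03],
       [ 8.64100167e-05,  2.11134126e-04],
       [-2.89606876e-04,  2.70886946e-04]]))
(718, 57) [ 0.5659 -0.313   0.04  ] [ 0.5685 -0.3174  0.027 ]
(728, 262) [ 0.5157 -0.3138  0.04  ] [ 0.5175 -0.3182  0.027 ]
(545, 70) [ 0.5618 -0.2709  0.04  ] [ 0.5644 -0.2747  0.027 ]
(633, 62) [ 0.5643 -0.2923  0.04  ] [ 0.5668 -0.2964  0.027 ]
(634, 268) [ 0.5137 -0.2911  0.04  ] [ 0.5155 -0.2952  0.027 ]
[ 0.39082072 -0.01565419  0.92086384]
[[ 0.    -0.95  -0.312  0.08 ]
 [ 1.     0.    -0.    -0.   ]
 [ 0.    -0.312  0.95  -0.175]
 [ 0.     0.     0.     1.   ]]
```

```bash
cat >> h.py <<'E'
from scipy.spatial.transform import Rotation as Ro
def go(x,y,z,yaw):
    s=state();R=Ro.from_euler("xyz",s["eef_rot"],degrees=True);G=Ro.from_euler("xyz",[180,0,yaw],degrees=True)
    print("t",s["t"],"cm",(R.inv().apply(np.array([x,y,z])-s["eef_pos"])*100).round(2),"tw",(R.inv()*G).as_rotvec().round(4))
E
python3 -c "
from h import *
go(.54,-.2955,.15,0)"
```

```text
t 0.6 cm [ 44.34 -19.8    4.87] tw [-0.      0.      0.2657]
```

Request:
jog_arm(steps=[{"translation":[44.3,-19.8,4.9],"twist":[0,0,0.266],"gripper":1},{"translation":[44.3,-19.8,4.9],"twist":[0,0,0.266],"gripper":1},{"translation":[44.3,-19.8,4.9],"twist":[0,0,0.266],"gripper":1},{"translation":[44.3,-19.8,4.9],"twist":[0,0,0.266],"gripper":1},{"translation":[44.3,-19.8,4.9],"twist":[0,0,0.266],"gripper":1},{"translation":[44.3,-19.8,4.9],"twist":[0,0,0.266],"gripper":1},{"translation":[44.3,-19.8,4.9],"twist":[0,0,0.266],"gripper":1},{"translation":[44.3,-19.8,4.9],"twist":[0,0,0.266],"gripper":1},{"translation":[44.3,-19.8,4.9],"twist":[0,0,0.266],"gripper":1},{"translation":[44.3,-19.8,4.9],"twist":[0,0,0.266],"gripper":1},{"translation":[44.3,-19.8,4.9],"twist":[0,0,0.266],"gripper":1},{"translation":[44.3,-19.8,4.9],"twist":[0,0,0.266],"gripper":1},{"translation":[44.3,-19.8,4.9],"twist":[0,0,0.266],"gripper":1},{"translation":[44.3,-19.8,4.9],"twist":[0,0,0.266],"gripper":1}])

```text
t: 2.35
eef_pos: [0.5394, -0.2959, 0.1498]
eef_rot: [180.0, -0.0, -0.0]
force: [0.1, 0.2, -1.2]
gripper_width: 0.0855
grasp_force: 0.0
```

```bash
cat >> h.py <<'E'
def wrist(n):
    s=state();c=read_camera("wrist");R=Ro.from_euler("xyz",s["eef_rot"],degrees=True).as_matrix()
    T=np.eye(4);T[:3,:3]=R;T[:3,3]=s["eef_pos"];M=np.linalg.inv(T@np.array(c["T_tool_cam"]))
    c["R"]=M[:3,:3];c["t"]=M[:3,3];save(c,n);return c,s
E
python3 - <<'E'
from h import *
c,s=wrist("w1.png");print(s["eef_pos"],s["eef_rot"],s["t"],s["gripper_width"])
for d in spot_in("vblock",c)[:2]:print(d["p"],w(c,d["centre"]))
def corners(cx,cy,yaw):
    a=np.radians(yaw);return [proj(c,[cx+x*np.cos(a)-y*np.sin(a),cy+x*np.sin(a)+y*np.cos(a),.04]) for x,y in[(.025,.018),(.025,-.018),(-.025,-.018),(-.025,.018)]]
im=cv2.resize(cv2.cvtColor(c["frame"],cv2.COLOR_RGB2BGR),(800,600))
pt=(np.array(corners(.54,-.2955,0))*1.5625).astype(int);print(pt.tolist())
cv2.polylines(im,[pt.reshape(-1,1,2)],True,(0,0,255),1);cv2.imwrite("pics/w1o.png",im)
E
```

```text
[ 0.53944443 -0.29593565  0.14981386] [ 1.79996426e+02 -7.03851037e-03 -4.51992816e-02] 2.35 0.08546633611208321
0.64 [ 0.54180494 -0.29416648  0.03844343]
[[374, 235], [434, 235], [433, 313], [376, 313]]
```

View pics/w1o.png

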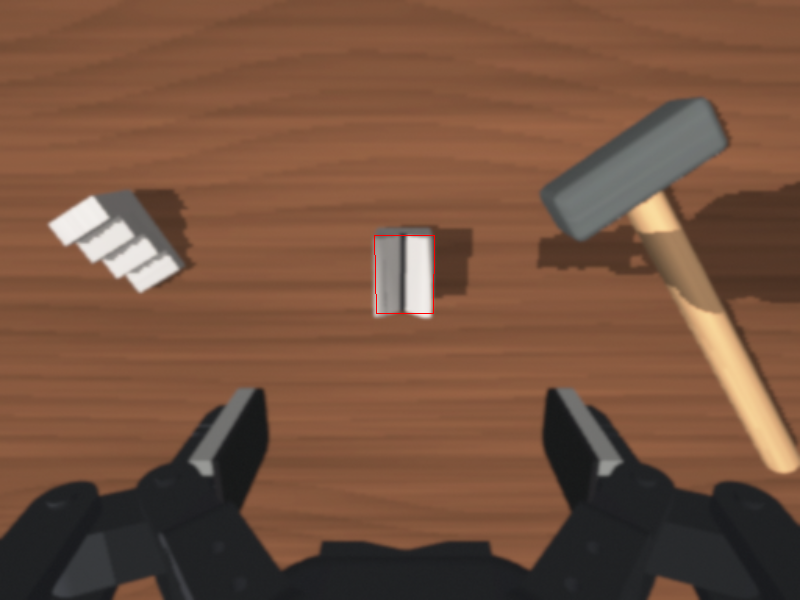

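The wrist view shows the outline matching the block at (404,274) to about 2 mm, aligned and centred between the open fingers. I'll descend and grip.

Request:
jog_arm(steps=[{"translation":[-0.1,0,6],"twist":[0,0,0],"gripper":1},{"translation":[-0.1,0,11],"twist":[0,0,0],"gripper":1},{"translation":[-0.1,0,13.35],"twist":[0,0,0],"gripper":1},{"translation":[-0.1,0,13.35],"twist":[0,0,0],"gripper":1},{"translation":[-0.1,0,13.35],"twist":[0,0,0],"gripper":1},{"translation":[-0.1,0,13.35],"twist":[0,0,0],"gripper":-1},{"translation":[-0.1,0,13.35],"twist":[0,0,0],"gripper":-1},{"translation":[-0.1,0,13.35],"twist":[0,0,0],"gripper":-1},{"translation":[-0.1,0,13.35],"twist":[0,0,0],"gripper":-1},{"translation":[-0.1,0,13.35],"twist":[0,0,0],"gripper":-1},{"translation":[-0.1,0,13.35],"twist":[0,0,0],"gripper":-1},{"translation":[-0.1,0,13.35],"twist":[0,0,0],"gripper":-1},{"translation":[-0.1,0,13.35],"twist":[0,0,0],"gripper":-1}])

```text
t: 4.08
eef_pos: [0.5386, -0.2957, 0.0162]
eef_rot: [180.0, 0.0, -0.0]
force: [-0.4, 0.3, 0.6]
gripper_width: 0.0001
grasp_force: 0.0
```

```bash
python3 - <<'E'
from h import *
c,s=wrist("w2.png");print(s["gripper_width"],s["grasp_force"])
d=read_camera("scene");save(d,"s2.png");t=read_camera("top");
for k in(c,d,t):
  for x in spot_in("vblock",k)[:2]:print(x["p"],w(k,x["centre"]).round(3))
a=cv2.resize(cv2.cvtColor(c["frame"],cv2.COLOR_RGB2BGR),(400,300));b=cv2.cvtColor(d["frame"],cv2.COLOR_RGB2BGR)[90:240,70:270];b=cv2.resize(b,(400,300),interpolation=cv2.INTER_CUBIC)
cv2.imwrite("pics/two2.png",np.hstack([a,b]))
E
```

```text
5.693042825429116e-05 0.0
0.6 [ 0.555 -0.292  0.034]
0.79 [ 0.544 -0.277  0.028]
0.53 [ 0.521 -0.286  0.03 ]
```

View pics/two2.png

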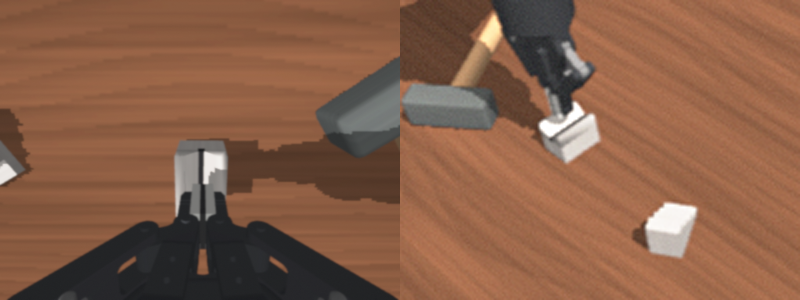

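```bash
python3 - <<'E'
from h import *
c,s=wrist("w3.png");d=read_camera("scene");t=read_camera("top")
print(s["eef_pos"],s["eef_rot"])
o=[]
for k,(u0,v0,u1,v1) in((c,(190,150,340,350)),(d,(100,90,220,190)),(t,(350,150,440,240))):
    im=cv2.cvtColor(k["frame"],cv2.COLOR_RGB2BGR)[v0:v1,u0:u1];f=min(266/(u1-u0),600/(v1-v0));im=cv2.resize(im,None,fx=f,fy=f,interpolation=cv2.INTER_CUBIC)
    P=lambda X:tuple(int(q) for q in (proj(k,X)-[u0,v0])*f)
    for z,col in((0,(255,0,0)),(.04,(0,0,255))):
        cv2.polylines(im,[np.array([P([.539+x,-.2955+y,z]) for x,y in[(.025,.018),(.025,-.018),(-.025,-.018),(-.025,.018)]]).reshape(-1,1,2)],True,col,1)
    cv2.circle(im,P(s["eef_pos"]),4,(0,255,0),1);cv2.circle(im,P(s["eef_pos"]+[0,0,.019]),4,(0,255,255),1)
    b=np.zeros((400,266,3),np.uint8);b[:im.shape[0],:im.shape[1]]=im[:400];o.append(b)
cv2.imwrite("pics/o3.png",np.hstack(o))
E
```

```text
[ 0.53860612 -0.29569657  0.01619875] [ 1.79998052e+02  8.05408637e-04 -1.79328033e-02]
```

View pics/o3.png

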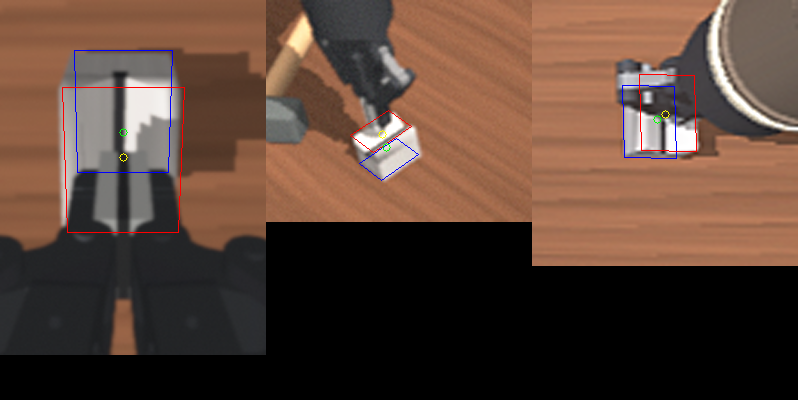

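The block hasn't moved and the shut fingertips stand over its top, so the real tips are higher than the TCP reading suggests. I'll measure the finger end in the wrist views, then compare it with a view from above.

```bash
python3 - <<'E'
from h import *
c,s=wrist("w4.png")
T=np.array(c["T_tool_cam"])
def hit(u,v,xt):
    d=T[:3,:3]@[(u-c["cx"])/c["fx"],(v-c["cy"])/c["fy"],1];o=T[:3,3];return o+d*(xt-o[0])/d[0]
for xt in(.011,0,-.011):
    print(xt,"shut",hit(190+123/1.773,150+150/1.773,xt).round(4),"open",hit(250/1.5625,390/1.5625,xt).round(4),hit(557/1.5625,390/1.5625,xt).round(4))
im=cv2.cvtColor(c["frame"],cv2.COLOR_RGB2BGR)[190:310,190:330];cv2.imwrite("pics/w4z.png",cv2.resize(im,(700,600),interpolation=cv2.INTER_CUBIC))
print(s["joint_positions"],state()["force"])
E
```

```text
0.011 shut [ 0.011  -0.0003 -0.0361] open [ 0.011  -0.0455 -0.0513] [ 0.011   0.0439 -0.0512]
0 shut [ 0.     -0.0003 -0.0139] open [ 0.     -0.0527 -0.0315] [ 0.      0.0509 -0.0315]
-0.011 shut [-0.011  -0.0003  0.0083] open [-0.011  -0.0599 -0.0118] [-0.011   0.058  -0.0117]
[ 25.71065059  35.22454336  -2.8143392  101.7742083    2.37914418
  43.05717368 -68.34630915] [ 0.06134583 -0.31159665 -0.64361952]
```

View pics/w4z.png

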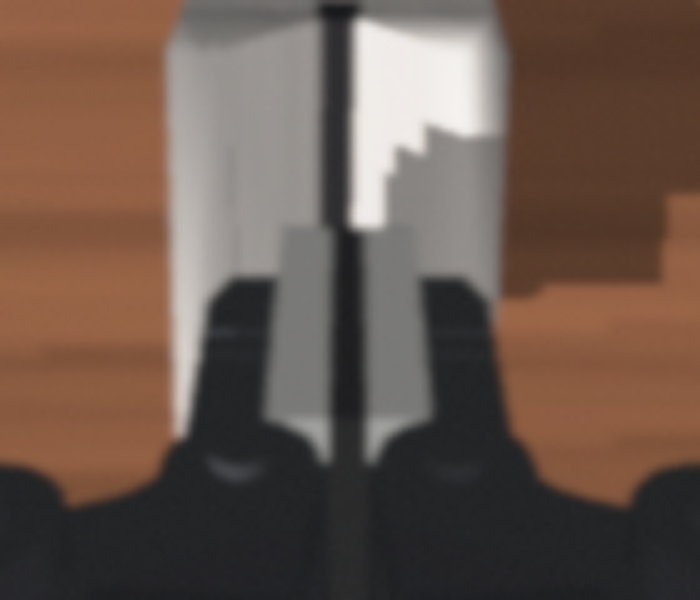

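The shut tips measure about 36 mm behind the reported TCP, and about 51 mm when open. They therefore stand at z≈0.052, above the block, and I need to go about 40 mm lower. I'll open and descend in stages, watching the force.

Request:
jog_arm(steps=[{"translation":[0,0,0],"twist":[0,0,0],"gripper":1},{"translation":[0,0,0],"twist":[0,0,0],"gripper":1},{"translation":[0,0,0],"twist":[0,0,0],"gripper":1},{"translation":[0,0,0],"twist":[0,0,0],"gripper":1},{"translation":[0,0,0],"twist":[0,0,0],"gripper":1},{"translation":[0,0,0],"twist":[0,0,0],"gripper":1},{"translation":[0,0,1],"twist":[0,0,0],"gripper":1},{"translation":[0,0,2],"twist":[0,0,0],"gripper":1},{"translation":[0,0,2],"twist":[0,0,0],"gripper":1}])

```text
t: 5.7
eef_pos: [0.5376, -0.2952, -0.0052]
eef_rot: [-179.9, 0.1, -0.0]
force: [0.7, -0.9, 0.3]
gripper_width: 0.0854
grasp_force: 0.0
```

```bash
python3 - <<'E'
from h import *
c,s=wrist("w5.png")
im=cv2.cvtColor(c["frame"],cv2.COLOR_RGB2BGR);d=cv2.cvtColor(read_camera("scene")["frame"],cv2.COLOR_RGB2BGR)[90:190,90:223]
cv2.imwrite("pics/w5z.png",np.hstack([cv2.resize(im,(400,300)),cv2.resize(d,(400,300),interpolation=cv2.INTER_CUBIC)]))
E
```

```text
(no output)
```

View pics/w5z.png

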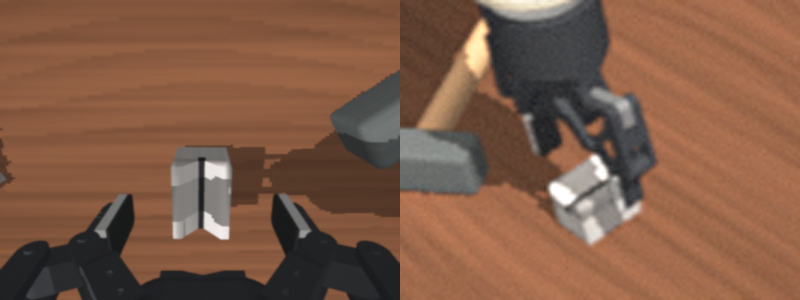

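With the reported TCP at −5 mm there is no contact, so the offset is real. The block (200,195) is centred between the open fingers. I'll go down another 19 mm and close.

Request:
jog_arm(steps=[{"translation":[0.1,0,1],"twist":[0,0,0],"gripper":1},{"translation":[0.1,0,1.9],"twist":[0,0,0],"gripper":1},{"translation":[0.1,0,1.9],"twist":[0,0,0],"gripper":1},{"translation":[0.1,0,1.9],"twist":[0,0,0],"gripper":-1},{"translation":[0.1,0,1.9],"twist":[0,0,0],"gripper":-1},{"translation":[0.1,0,1.9],"twist":[0,0,0],"gripper":-1},{"translation":[0.1,0,1.9],"twist":[0,0,0],"gripper":-1},{"translation":[0.1,0,1.9],"twist":[0,0,0],"gripper":-1},{"translation":[0.1,0,1.9],"twist":[0,0,0],"gripper":-1}])

```text
t: 6.92
eef_pos: [0.5399, -0.2957, -0.0223]
eef_rot: [180.0, -0.0, -0.0]
force: [-0.5, 1.7, 6.1]
gripper_width: 0.0352
grasp_force: 61.3
```

Request:
jog_arm(steps=[{"translation":[0,0,-3],"twist":[0,0,0],"gripper":-1},{"translation":[0,0,-8],"twist":[0,0,0],"gripper":-1},{"translation":[0,0,-12],"twist":[0,0,0],"gripper":-1},{"translation":[0,0,-12],"twist":[0,0,0],"gripper":-1},{"translation":[0,0,-12],"twist":[0,0,0],"gripper":-1}])

```text
t: 7.55
eef_pos: [0.5385, -0.2953, 0.0958]
eef_rot: [-180.0, 0.1, -0.0]
force: [-0.5, 0.0, -4.0]
gripper_width: 0.0352
grasp_force: 61.2
```

```bash
python3 - <<'E'
from h import *
c,s=wrist("w6.png");print(s["eef_pos"],s["force"],s["gripper_width"])
cv2.imwrite("pics/w6z.png",cv2.resize(cv2.cvtColor(c["frame"],cv2.COLOR_RGB2BGR)[140:320,150:366],(720,600),interpolation=cv2.INTER_CUBIC))
# place target: block centre at dock x -80
a=np.radians(-14.5);r=np.array([[np.cos(a),-np.sin(a)],[np.sin(a),np.cos(a)]])
for x in(-.08,.0,.077):print(x,np.array([.5588,.1835])+r@[x,0])
p=np.array([.5588,.1835])+r@[-.08,0];go(p[0],p[1],.09,-14.5)
E
```

```text
[ 0.53850282 -0.29526719  0.0958357 ] [-0.54588708  0.02039203 -4.03703805] 0.035193438867755944
-0.08 [0.48134819 0.2035304 ]
0.0 [0.5588 0.1835]
0.077 [0.63334737 0.16422074]
t 7.6 cm [ -5.7  -49.86   0.61] tw [-0.0009  0.0031  0.2528]
```

View pics/w6z.png

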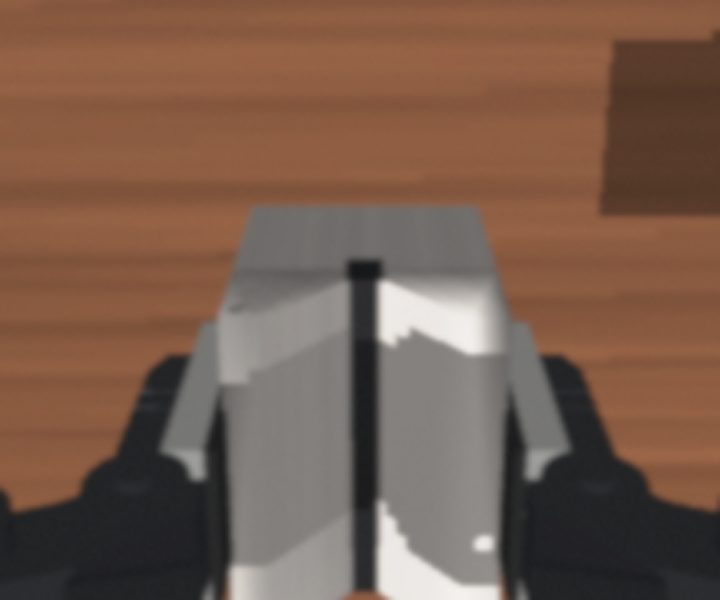

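The block is held level (−4 N of weight) and centred, with the tips about 15 mm above its base. I'll carry it at this height to above the mouth.

Request:
jog_arm(steps=[{"translation":[-1,-5,0],"twist":[0,0,0.05],"gripper":-1},{"translation":[-1.5,-10,0],"twist":[0,0,0.1],"gripper":-1},{"translation":[-2,-15,0],"twist":[0,0,0.15],"gripper":-1},{"translation":[-2.5,-20,0],"twist":[0,0,0.2],"gripper":-1},{"translation":[-3,-25,0],"twist":[0,0,0.25],"gripper":-1},{"translation":[-3.5,-30,0],"twist":[0,0,0.253],"gripper":-1},{"translation":[-4,-35,0],"twist":[0,0,0.253],"gripper":-1},{"translation":[-4.5,-40,0],"twist":[0,0,0.253],"gripper":-1},{"translation":[-5,-45,0],"twist":[0,0,0.253],"gripper":-1},{"translation":[-5.7,-49.9,0],"twist":[0,0,0.253],"gripper":-1},{"translation":[-5.7,-49.9,0],"twist":[0,0,0.253],"gripper":-1},{"translation":[-5.7,-49.9,0],"twist":[0,0,0.253],"gripper":-1},{"translation":[-5.7,-49.9,0],"twist":[0,0,0.253],"gripper":-1}])

```text
t: 9.22
eef_pos: [0.4826, 0.2016, 0.0965]
eef_rot: [179.9, 0.0, -14.6]
force: [-0.2, 0.0, -3.8]
gripper_width: 0.0351
grasp_force: 61.6
```

```bash
python3 - <<'E'
from h import *
c,s=wrist("w7.png");print(s["eef_pos"],s["eef_rot"],s["force"],s["gripper_width"],s["t"])
a=np.radians(-14.5);r=np.array([[np.cos(a),-np.sin(a)],[np.sin(a),np.cos(a)]])
im=cv2.cvtColor(c["frame"],cv2.COLOR_RGB2BGR);f=1.5625;im=cv2.resize(im,(800,600))
def D(pts,z,col):
    q=[proj(c,[*(np.array([.5588,.1835])+r@p),z])*f for p in pts];cv2.polylines(im,[np.array(q).astype(int).reshape(-1,1,2)],True,col,1)
D([(.12,.055),(.12,-.055),(-.12,-.055),(-.12,.055)],.012,(0,0,255))
D([(.102,.024),(.102,-.024),(-.045,-.024),(-.045,.024)],.024,(0,255,0))
D([(-.008,.033),(.032,.003)],.023,(255,0,0))
cv2.imwrite("pics/w7o.png",im)
E
```

```text
[0.48263488 0.20160378 0.09646877] [ 1.79910003e+02  4.67912238e-02 -1.46293971e+01] [-0.21641813  0.0426362  -3.79226979] 0.03510730344272529 9.225
```

View pics/w7o.png

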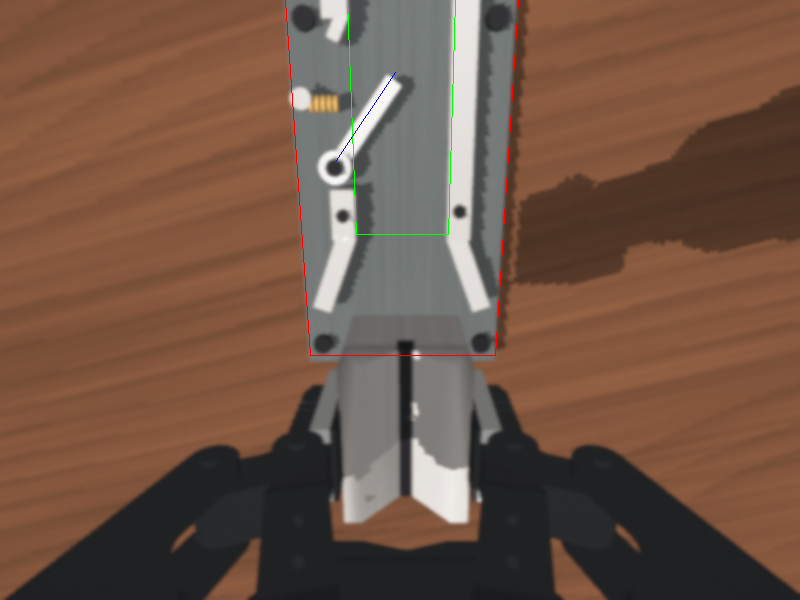

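The wrist view shows the overlay matching the dock sideways, with the dock about 2 mm nearer. The groove (u=406) sits about 1.7 mm right of the channel's centre (u≈403), which agrees with the pose reading. I'll correct that and lower the block.

Request:
jog_arm(steps=[{"translation":[-0.3,-0.16,0],"twist":[0,0,0],"gripper":-1},{"translation":[-0.3,-0.16,5],"twist":[0,0,0],"gripper":-1},{"translation":[-0.3,-0.16,8],"twist":[0,0,0],"gripper":-1},{"translation":[-0.3,-0.16,9.5],"twist":[0,0,0],"gripper":-1},{"translation":[-0.3,-0.16,10.2],"twist":[0,0,0],"gripper":-1},{"translation":[-0.3,-0.16,10.5],"twist":[0,0,0],"gripper":-1},{"translation":[-0.3,-0.16,10.5],"twist":[0,0,0],"gripper":-1}])

```text
t: 10.15
eef_pos: [0.4808, 0.2059, -0.0071]
eef_rot: [-180.0, -0.1, -14.5]
force: [0.1, 0.3, -4.0]
gripper_width: 0.0352
grasp_force: 61.5
```

Request:
jog_arm(steps=[{"translation":[0,0,0.2],"twist":[0,0,0],"gripper":-1},{"translation":[0,0,0.4],"twist":[0,0,0],"gripper":-1},{"translation":[0,0,0.4],"twist":[0,0,0],"gripper":-1}])

```text
t: 10.52
eef_pos: [0.4808, 0.2058, -0.0104]
eef_rot: [-180.0, -0.1, -14.5]
force: [-3.4, -1.3, 14.9]
gripper_width: 0.0351
grasp_force: 63.7
```

```bash
python3 - <<'E'
from h import *
for i in range(4):
    c,s=wrist("w8.png");print(s["eef_pos"].round(4),s["force"].round(1))
print(c["cx"],c["cy"])
a=np.radians(-14.5);r=np.array([[np.cos(a),-np.sin(a)],[np.sin(a),np.cos(a)]])
print(r.T@(s["eef_pos"][:2]-[.5588,.1835]))
cv2.imwrite("pics/w8z.png",cv2.resize(cv2.cvtColor(c["frame"],cv2.COLOR_RGB2BGR),(800,600)))
E
```

```text
[ 0.4808  0.2058 -0.0104] [-3.4 -1.3 14.9]
[ 0.4808  0.2059 -0.0104] [-3.3 -2.4 13.8]
[ 0.4807  0.2059 -0.0104] [-3.5 -1.4 13.5]
[ 0.4808  0.2058 -0.0104] [-3.9 -2.4 14. ]
259.11373964533107 190.48695202725645
[-0.08112998  0.00207679]
```

View pics/w8z.png

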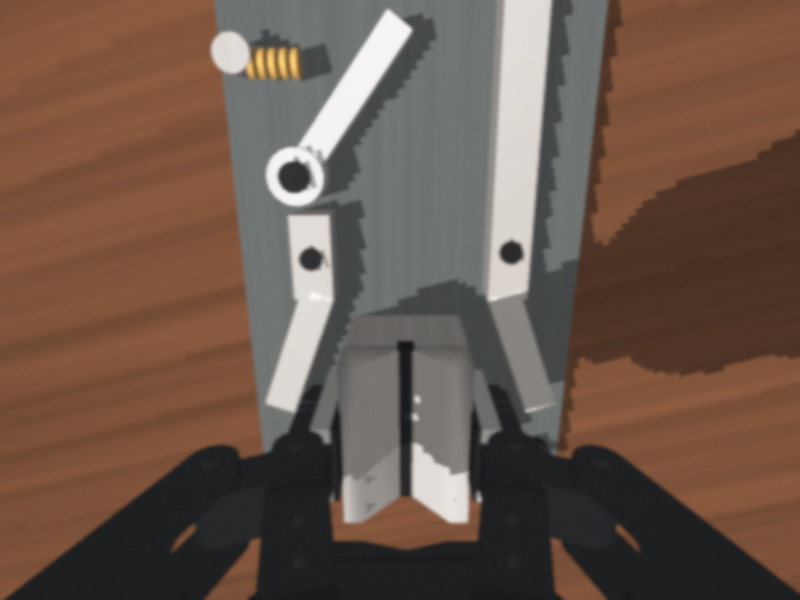

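The block rests on the deck at the mouth (14 N) clear of the pawl. The channel's centre (u≈410) lies about 1.6 mm to tool +y. I'll let go, then regrip 5 mm higher and centred so the fingertips clear the rails and pawl.

Request:
jog_arm(steps=[{"translation":[0,0,-0.2],"twist":[0,0,0],"gripper":1},{"translation":[0,0,-0.3],"twist":[0,0,0],"gripper":1},{"translation":[0,0,-0.6],"twist":[0,0,0],"gripper":1},{"translation":[0,0.15,-0.7],"twist":[0,0,0],"gripper":1},{"translation":[0,0.15,-0.7],"twist":[0,0,0],"gripper":1},{"translation":[0,0.15,-0.7],"twist":[0,0,0],"gripper":-1},{"translation":[0,0.15,-0.7],"twist":[0,0,0],"gripper":-1},{"translation":[0,0.15,-0.7],"twist":[0,0,0],"gripper":-1},{"translation":[0,0.15,-0.7],"twist":[0,0,0],"gripper":-1},{"translation":[0,0.15,-0.7],"twist":[0,0,0],"gripper":-1},{"translation":[0,0.15,-0.7],"twist":[0,0,0],"gripper":-1},{"translation":[0,0.15,-0.7],"twist":[0,0,0],"gripper":-1}])

```text
t: 12.22
eef_pos: [0.4801, 0.2045, -0.0045]
eef_rot: [-180.0, -0.0, -14.5]
force: [-0.1, 0.2, 5.1]
gripper_width: 0.0348
grasp_force: 61.0
```

```bash
cat >> h.py <<'E'
def dk():
    s=state();a=np.radians(-14.5);r=np.array([[np.cos(a),-np.sin(a)],[np.sin(a),np.cos(a)]])
    print("dock xy",(r.T@(s["eef_pos"][:2]-[.5588,.1835])).round(4),"z",s["eef_pos"][2].round(4),"rot",s["eef_rot"].round(2),"F dock",(r.T@s["force"][:2]).round(1),s["force"][2].round(1),"w",s["gripper_width"])
E
python3 -c "
from h import *
dk()"
```

```text
dock xy [-0.0814  0.0006] z -0.0045 rot [-1.7997e+02 -3.0000e-02 -1.4500e+01] F dock [-0.2  0.2] 5.1 w 0.034782049112302114
```

Request:
jog_arm(steps=[{"translation":[1,0.05,0],"twist":[0,0,0],"gripper":-1},{"translation":[2,0.05,0],"twist":[0,0,0],"gripper":-1},{"translation":[3,0.05,0],"twist":[0,0,0],"gripper":-1},{"translation":[4,0.05,0],"twist":[0,0,0],"gripper":-1},{"translation":[5,0.05,0],"twist":[0,0,0],"gripper":-1},{"translation":[6,0.05,0],"twist":[0,0,0],"gripper":-1},{"translation":[6,0.05,0],"twist":[0,0,0],"gripper":-1}])

```text
t: 13.1
eef_pos: [0.538, 0.1889, -0.0045]
eef_rot: [-180.0, 0.0, -14.5]
force: [-2.0, 1.3, 7.0]
gripper_width: 0.0351
grasp_force: 61.4
```

```bash
python3 -c "
from h import *
dk()"
```

```text
dock xy [-0.0215  0.    ] z -0.0045 rot [-1.7998e+02  1.0000e-02 -1.4510e+01] F dock [-2.2  0.8] 7.0 w 0.03506091256632553
```

Centred and sliding freely. Next, past the pawl.

Request:
jog_arm(steps=[{"translation":[0.8,0,0],"twist":[0,0,0],"gripper":-1},{"translation":[1.6,0,0],"twist":[0,0,0],"gripper":-1},{"translation":[2.4,0,0],"twist":[0,0,0],"gripper":-1},{"translation":[3.2,0,0],"twist":[0,0,0],"gripper":-1},{"translation":[4,0,0],"twist":[0,0,0],"gripper":-1},{"translation":[4.8,0,0],"twist":[0,0,0],"gripper":-1},{"translation":[5.6,0,0],"twist":[0,0,0],"gripper":-1},{"translation":[6.4,0,0],"twist":[0,0,0],"gripper":-1},{"translation":[7.2,0,0],"twist":[0,0,0],"gripper":-1},{"translation":[8,0,0],"twist":[0,0,0],"gripper":-1},{"translation":[8.5,0,0],"twist":[0,0,0],"gripper":-1},{"translation":[8.5,0,0],"twist":[0,0,0],"gripper":-1}])

```text
t: 14.6
eef_pos: [0.6187, 0.1677, -0.0045]
eef_rot: [180.0, 0.1, -14.5]
force: [-6.6, 0.0, 10.9]
gripper_width: 0.0351
grasp_force: 61.9
```

```bash
python3 -c "
from h import *
dk()
c,s=wrist('w9.png');print(s['t'])
a=cv2.imread('pics/w9.png');t=read_camera('top');b=cv2.cvtColor(t['frame'],cv2.COLOR_RGB2BGR)[100:250,90:210]
cv2.imwrite('pics/w9z.png',np.hstack([cv2.resize(a,(512,384)),cv2.resize(b,(288,384),interpolation=cv2.INTER_CUBIC)]))"
```

```text
dock xy [ 0.0619 -0.0003] z -0.0045 rot [ 1.7996e+02  1.4000e-01 -1.4480e+01] F dock [-6.4 -1.6] 10.9 w 0.035147955602009104
14.6
```

View pics/w9z.png

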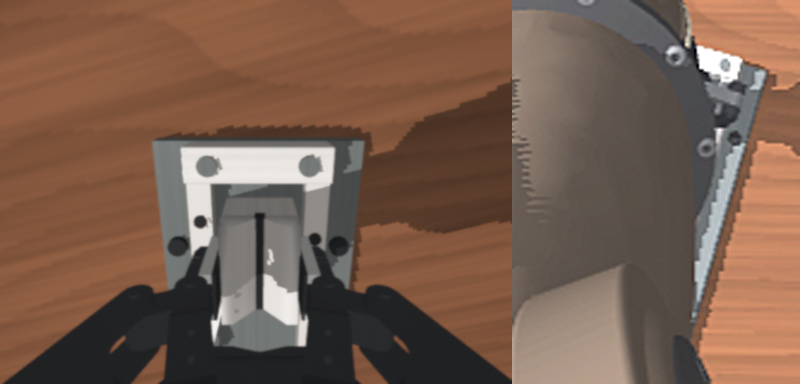

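The block is in the channel at dock x ≈ 62 with a gap left to the stop. That was picture 11, one over the limit of 10, so I won't view any more and will rely on numbers from here. I'll ease it up to the stop, watching the force.

Request:
jog_arm(steps=[{"translation":[0.4,0,0],"twist":[0,0,0],"gripper":-1},{"translation":[0.8,0,0],"twist":[0,0,0],"gripper":-1},{"translation":[1.1,0,0],"twist":[0,0,0],"gripper":-1},{"translation":[1.1,0,0],"twist":[0,0,0],"gripper":-1},{"translation":[1.1,0,0],"twist":[0,0,0],"gripper":-1}])

```text
t: 15.32
eef_pos: [0.6295, 0.1655, -0.0045]
eef_rot: [-180.0, 0.1, -14.5]
force: [-7.0, 1.5, 10.2]
gripper_width: 0.0355
grasp_force: 61.8
```

```bash
python3 -c "
from h import *
dk()"
```

```text
dock xy [0.0729 0.0003] z -0.0045 rot [-1.7999e+02  1.1000e-01 -1.4460e+01] F dock [-7.1 -0.3] 10.2 w 0.03545481941835349
```

No stop contact yet, so on in small steps.

Request:
jog_arm(steps=[{"translation":[0.15,0,0],"twist":[0,0,0],"gripper":-1},{"translation":[0.3,0,0],"twist":[0,0,0],"gripper":-1},{"translation":[0.3,0,0],"twist":[0,0,0],"gripper":-1}])

```text
t: 15.7
eef_pos: [0.6316, 0.1651, -0.0045]
eef_rot: [180.0, 0.2, -14.4]
force: [-8.7, 0.9, 11.7]
gripper_width: 0.0349
grasp_force: 62.1
```

```bash
python3 -c "
from h import *
dk()"
```

```text
dock xy [0.0751 0.0004] z -0.0045 rot [179.99   0.19 -14.45] F dock [-8.6 -1.3] 11.7 w 0.03493632399288821
```

Request:
jog_arm(steps=[{"translation":[0.15,0,0],"twist":[0,0,0],"gripper":-1},{"translation":[0.3,0,0],"twist":[0,0,0],"gripper":-1},{"translation":[0.3,0,0],"twist":[0,0,0],"gripper":-1}])

```text
t: 16.08
eef_pos: [0.6315, 0.1651, -0.0045]
eef_rot: [179.9, 0.5, -14.4]
force: [-19.7, 3.1, 21.8]
gripper_width: 0.0351
grasp_force: 63.2
```

```bash
python3 -c "
from h import *
dk()"
```

```text
dock xy [0.075  0.0004] z -0.0045 rot [179.93   0.46 -14.39] F dock [-19.9  -1.9] 21.8 w 0.03513589509304789
```

The force rose to 20 N with no further motion, so the block is at the stop. I'll ease the push, release and lift away.

Request:
jog_arm(steps=[{"translation":[-0.2,0,0],"twist":[0,0,0],"gripper":-1},{"translation":[-0.2,0,0],"twist":[0,0,0],"gripper":1},{"translation":[-0.2,0,0],"twist":[0,0,0],"gripper":1},{"translation":[-0.2,0,0],"twist":[0,0,0],"gripper":1},{"translation":[-0.2,0,0],"twist":[0,0,0],"gripper":1},{"translation":[-0.2,0,0],"twist":[0,0,0],"gripper":1},{"translation":[-0.2,0,-2],"twist":[0,0,0],"gripper":1},{"translation":[-0.2,0,-6],"twist":[0,0,0],"gripper":1},{"translation":[-0.2,0,-12],"twist":[0,0,0],"gripper":1},{"translation":[-3,6,-16],"twist":[0,0,0],"gripper":1},{"translation":[-6,12,-16],"twist":[0,0,0],"gripper":1},{"translation":[-9,18,-16],"twist":[0,0,0],"gripper":1},{"translation":[-12,24,-16],"twist":[0,0,0],"gripper":1},{"translation":[-15,30,-16],"twist":[0,0,0],"gripper":1},{"translation":[-18,35,-16],"twist":[0,0,0],"gripper":1},{"translation":[-18,35,-16],"twist":[0,0,0],"gripper":1},{"translation":[-18,35,-16],"twist":[0,0,0],"gripper":1}])

```text
t: 18.2
eef_pos: [0.3736, -0.1322, 0.1565]
eef_rot: [180.0, -0.1, -14.7]
force: [0.6, 0.3, 0.4]
gripper_width: 0.0855
grasp_force: 0.0
```

```bash
python3 - <<'E'
from h import *
print(state()["t"],state()["force"])
a=np.radians(-14.5);r=np.array([[np.cos(a),-np.sin(a)],[np.sin(a),np.cos(a)]])
for n in("top","scene"):
    c=read_camera(n)
    for q in("vblock","stepblock","pawl"):
        for d in spot_in(q,c)[:2]:
            p=w(c,d["centre"]);print(n,q,d["p"],p.round(3),"dock",(r.T@(p[:2]-[.5588,.1835])).round(4))
    if n=="top":
        # dock-frame rectified view at pawl-top height: brightness grid, x down from +105 to -20, y +45..-30
        g=cv2.cvtColor(c["frame"],cv2.COLOR_RGB2GRAY)
        xs=np.arange(.105,-.021,-.005);ys=np.arange(.045,-.031,-.005)
        m=np.array([[proj(c,[*(np.array([.5588,.1835])+r@[x,y]),.023]) for y in ys] for x in xs],np.float32)
        b=cv2.remap(g,m[...,0].copy(),m[...,1].copy(),cv2.INTER_LINEAR)
        for x,row in zip(xs,b):print("%4d"%round(x*1000),*["%3d"%v for v in row])
E
```

```text
18.2 [0.59663218 0.28464535 0.38397634]
top vblock 0.72 [0.626 0.166 0.045] dock [ 0.0694 -0.0002]
top stepblock 0.81 [ 0.558 -0.114  0.023] dock [ 0.0734 -0.288 ]
top pawl 0.5 [0.573 0.205 0.029] dock [0.008  0.0246]
top pawl 0.35 [0.549 0.186 0.011] dock [-0.01   -0.0003]
 105 154 162 253 255 197 181 180 170 152 253 253 118 178 185 196 217
 100 154 155 255 253 210 171 187 186 106 254 255 138 116 111 190 178
  95 155 142 255 252 216 186 186 195  98 254 255 155 117 100 183 183
  90 154 141 254 253 219 179 186 186 116 254 255 178 117 106 184 184
  85 153 157 255 255 225 191 187 178 166 254 254 182 115 103 189 185
  80 154 155 151  58 235 182 180 182  81 254 254 198 115  99 186 185
  75 153 146 255 246 234 195 192 191 121 254 226 204 115  99 190 181
  70 153 140 254 252 234 167 195 184 134 254 254 222 113 101 108  37
  65 150 159 254 252 235 200 197 176 117 255 254 236 113  96 196 198
  60  61  70 255 253 236 197 201 184  74 254 254 230 113  95 189 184
  55  61  53 135 255 190 232 203 190  88 238 199 196 117 100 186 232
  50 160 157 220 233  98  96 148 147 149 145 149 149 152 152 255 2
[... 451 characters left out ...]
82  91 143 157 157 157 156 254 252
  10 157 154 154 152 240 255 216  89 159 153 156 157 157 154 255 253
   5 156 154 151 222 255 233 100 147 160 152 156 157 156 146 255 253
   0 155 178 208 255 254 127  94 158 159 154 156 157 156 146 254 252
  -5 148 245  67 255 163  92 109 155 158 155 158 157 156 152 253 252
 -10 161 251  46 202 141  93 121 155 158 155 156 156 157 148 254 252
 -15 153 222 245 193 104 104 159 155 158 154 156 156 157 146 255 252
 -20 157 146 227 241 193 104  85 158 158 154 156 158 156 146 254 252
scene vblock 0.62 [0.635 0.169 0.042] dock [0.0775 0.0051]
scene stepblock 0.56 [ 0.57  -0.101  0.024] dock [ 0.0821 -0.273 ]
scene pawl 0.54 [0.571 0.204 0.022] dock [0.0064 0.0231]
```

The pawl is back at rest with its tip at about (32, +4) mm. The block's rear face is at about +52 (home), and the step block hasn't moved.

```bash
python3 -c "
from h import *
print(close_job())"
```

```text
the job is handed in; nothing more can be done
None
```

The V-block is home at the end stop with the pawl snapped shut behind it, it has been released, the step block hasn't moved, and I handed the job in at about 18 s; the first grasp closed above the block without touching it, and I viewed 11 pictures, one over the limit of 10.

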